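# Balance an active antenna on the blade of a balance stand

## Robot

A 6-joint arm with a two-finger parallel gripper is mounted at the origin on the work surface. World frame = base frame: x ahead of the robot, y to its left, z up, the work surface at z = 0. Lengths are in m, angles in rad, forces in N, time in s.
With the tool pointing down it reaches from about 0.275 to 0.825 m from the base axis. Payload 4.9 kg.
Tool frame: the origin (TCP) lies midway between the tips of the shut fingers; the grasp point (between the pads) lies 19 mm behind it (grip_point_offset is the distance from the TCP to the grasp point, in m); z points along the fingers, x is the direction in which the jaws open and shut, and the axes are right-handed (so a half turn about z gives the same grasp; the last joint's range is limited). The gripper opens to 85 mm and grips with 20 to 120 N. Pads are 22 mm wide; open, the fingers measure 114 mm over their backs; the gripper's body (76 mm by 85 mm) begins 54 mm behind the grasp point. The pads swing forward as they close: fully open they stand 13 mm farther back than shut.
Start: joints at [1.21, 0.326, -0.193, 1.052, 0, 1.437], TCP at [0.124, 0.536, 0.231] pointing down, gripper open.
Joint ranges: [-2.65, 2.65], [-0.97, 1.79], [-1.3, 1.35], [-1.93, 2.1], [-1.47, 1.37], [-3.14, 3.14]. Speed limits (rad/s): [2.57, 2.57, 3.14, 3.14, 3.14, 3.14].

## Interface

Orientations are given as a rotation vector (axis times angle).
In Python, from cell import * gives the robot as it stands. Calls block until the motion is done:
- movep(position, orientation): joint-space move of the TCP to a pose.
- move_l(position, velocity=0.15, rot=None, until_force=None): straight line of the TCP; rot=None keeps the orientation; velocity is the mean speed in m/s. With until_force (N) it stops when the force on the tool has changed by that much, and returns True; else False.
- set_joints(angles): joint-space move.
- let_go() and grab(newtons=None): open the fingers fully, or close them until they stop; newtons is the grip in N (None keeps the last).
- sleep(seconds).
- ik(position, orientation): joint angles nearest the present ones, or None.
- get_state(): the state.
- grab_frame(name): name is "side" or "top"; returns a dict with "img" (480x640x3 uint8, red, green, blue), "fx", "fy", "cx", "cy" (pixels), "k1" (the pictures are not rectified: a ray, as slopes to the right and down, at radius r is drawn at 1 + k1 r^2 times it, then the intrinsics apply), "cam_to_world" (4x4, takes a point from camera to world coordinates). Camera axes: x right, y down, z forward; pixel columns grow to the right and rows downward; lengths in m; the calibration is good to about 2 mm. A picture is of the moment at which its call begins. There is no depth.
A pose or a line that the arm cannot do raises MotionError and nothing moves.
- sign_off(): hands the job in, once; it reports no verdict.
Trained networks look in the newest picture that a camera, given by its name, has taken for a name from the list of things; names that differ only in an ending like _2 or _b are one class to them, and where a whole thing is asked for, a point or a joint stands for the part that bears it (a point fixed in the world has none). Each returns a list of dicts, best first, with "score" (0 to 1); they miss things now and then, are a little off and sometimes report something else, mostly with a low value. They report only what shows in the picture. A call takes as long as a camera call.
- spot_in(camera, name): "centre" ([column, row] in pixels, amid what is visible of it).
- silhouettes(camera, name): "mask" (480x640 bool, what is visible of it) and "centre" ([column, row] in pixels, amid what is visible of it).
- tip_of(camera, name): "centre" ([column, row] in pixels: a listed point, or the origin of a listed thing).
The state is a dict: "clock": time; "q": joint angles; "joint_velocities": joint speeds; "tau": joint torques, N m; "position": TCP position; "eef_rot": TCP orientation; "contact_force": force on the tool from outside, world axes, zero at the start; "wrist_torque": the same for the moment, N m; "finger_gap": opening from 0.0 (shut) to 1.0 (fully open).
Only numpy, scipy, OpenCV 4.12 (cv2) and the standard library are available. Lean on these libraries where they do the work, as an engineer would, in place of code of your own. Each camera call takes 0.05 s, during which the arm holds its last target.

## Task

Find the balance point of the stick antenna: pick it up from the desk, set it down gently across the steel blade of the balance stand, square to the blade, and shift it until it stays level on the blade alone, clear of both rubber catch bars, with the gripper away from it. Never press it hard against the blade, and leave the router, the power adapter, the screwdriver and the jar where they are.

Things in the scene. Friction and masses are not known exactly. Their poses are not given: they have to be found in the camera images.
- antenna: Straight grey stick of rectangular section, 300 mm long (x), 26 wide (y), 30 high (z), lying flat; a thinner swivel and connector stick out 34 mm at its +x end. Origin: centre of the stick's underside at mid-length. 0.23 to 0.31 kg. A heavy board is fixed unseen inside, so its balance point lies anywhere up to 50 mm either side of mid-length. Grip across its width, fingertips above its underside.
- stand: Fixed stand, base 230 (x) by 90 (y) by 10 mm. Origin: centre of the base's underside. The antenna is to lie along the stand's x, either way round. The blade stands at the middle. 85 mm from it on both sides is a rubber catch bar along y, top 52 mm above the desk: an antenna that tips rests on one, about 0.14 rad from level, lower on the side where its centre of mass is.
- blade: Steel blade of the stand, same origin and axes, 76 mm long along y, tapering upward to a flat edge 10 mm thick (x), 64 mm above the desk. The antenna stays level only with its centre of mass over that edge.
- blade_top (a point): Centre of the blade's top edge, 64 mm above the desk.
- router: Small white flat router, 105 x 140 x 34 mm, at the back of the desk, between antenna and stand; bystander. Origin: centre of its underside.
- adapter: Small black plug-in power adapter, 50 x 42 x 28 mm with two brass prongs, between antenna and stand; bystander. Origin: centre of its underside.
- driver: Red-handled screwdriver, about 200 mm long, lying on the desk to the robot's right of the antenna; bystander. Origin: on its underside.
- jar: Small jar, 56 mm across and 60 mm high, at the robot's left, beyond the stand; bystander. Origin: centre of its underside.

How it is judged:
By the outcome, as a careful person would: the job done as asked, in the order asked, and still so for the second after the job is handed in, with the robot touching nothing.
It also fails if it takes over 72 s, if anything falls off the work surface, if the arm or the gripper's body presses on something with over 40 N, if the wrist force passes 120 N, or if a joint passes its speed limit or range.

## Working session

There is one attempt and no reset: what is moved stays moved. The work goes in short steps, each a Python script; the robot and the scene stay as the last script left them, time stands still between calls to the robot, and variables do not carry over. Pictures are saved under pics/ and viewed, and the job is handed in when it is done.

```bash
mkdir -p pics; ls
cat > look.py <<'E'
from cell import *
import cv2
def shot(cam,tag):
    f=grab_frame(cam); cv2.imwrite(f"pics/{tag}.png",f["img"][:,:,::-1]); return f
E
python3 - <<'E'
from look import *
import numpy as np
s=get_state();print(s)
for c in("top","side"):
    f=shot(c,c+"0");print(c,f["fx"],f["cx"],f["cy"],f["k1"],np.round(f["cam_to_world"],3).tolist())
    for n in("antenna","stand","router","adapter","driver","jar"):
        print(n,[(round(d["score"],2),np.round(d["centre"]).tolist()) for d in tip_of(c,n)],[(round(d["score"],2),np.round(d["centre"]).tolist()) for d in spot_in(c,n)])
    print([(d["score"],d["centre"]) for d in tip_of(c,"blade_top")])
E
```

```text
pics
{'clock': 0.0, 'q': array([ 1.20983339e+00,  3.26928884e-01, -1.93619900e-01,  1.05200067e+00,
        2.02940377e-05,  1.43657055e+00]), 'joint_velocities': array([-0.00147651,  0.00129344, -0.00089325,  0.00026117,  0.0004148 ,
       -0.00075895]), 'tau': array([-4.11068941e-04, -4.43399549e+01,  2.62438953e+01,  1.55089673e-02,
       -1.66240261e-04, -1.20325989e-07]), 'position': array([0.12342245, 0.53535718, 0.23049634]), 'eef_rot': array([ 2.45779401e+00,  1.95532991e+00, -2.38073169e-03]), 'contact_force': array([ 0.33939282, -0.5421649 ,  0.47521698]), 'wrist_torque': array([-0.00476269, -0.02017284,  0.01826514]), 'finger_gap': 0.9976194621928894}
top 496.6984575679794 310.37478391007176 234.21745587163522 -0.11780342162678127 [[-0.023, -0.998, 0.063, 0.518], [-1.0, 0.022, -0.02, 0.023], [0.019, -0.064, -0.998, 1.286], [0.0, 0.0, 0.0, 1.0]]
antenna [(0.81, [414.0, 242.0])] [(0.83, [418.0, 237.0])]
stand [(0.98, [215.0, 260.0])] [(0.74, [213.0, 260.0])]
router [(0.95, [313.0, 183.0]), (0.47, [207.0, 258.0])] [(0.9, [315.0, 179.0]), (0.74, [210.0, 259.0])]
adapter [(0.72, [317.0, 280.0])] [(0.61, [318.0, 280.0])]
driver [(0.76, [478.0, 274.0]), (0.45, [208.0, 257.0])] [(0.71, [480.0, 296.0])]
jar [(0.91, [138.0, 261.0])] [(0.72, [133.0, 260.0])]
[(0.82, [209.5, 259.8])]
side 579.8992041371224 312.5617797952816 245.02389815166595 -0.10996828977126459 [[0.831, -0.348, 0.434, 0.074], [-0.556, -0.539, 0.633, -0.753], [0.014, -0.767, -0.641, 0.849], [0.0, 0.0, 0.0, 1.0]]
antenna [(0.58, [385.0, 368.0]), (0.18, [406.0, 454.0])] [(0.85, [383.0, 363.0]), (0.16, [392.0, 460.0])]
stand [(0.95, [236.0, 222.0])] [(0.95, [231.0, 219.0])]
router [(0.55, [367.0, 257.0])] [(0.94, [368.0, 253.0])]
adapter [] [(0.56, [271.0, 296.0])]
driver [(0.57, [403.0, 452.0]), (0.51, [235.0, 221.0])] [(0.63, [394.0, 461.0]), (0.29, [366.0, 250.0])]
jar [(0.74, [199.0, 184.0])] [(0.77, [198.0, 176.0])]
[]
```

View pics/top0.png

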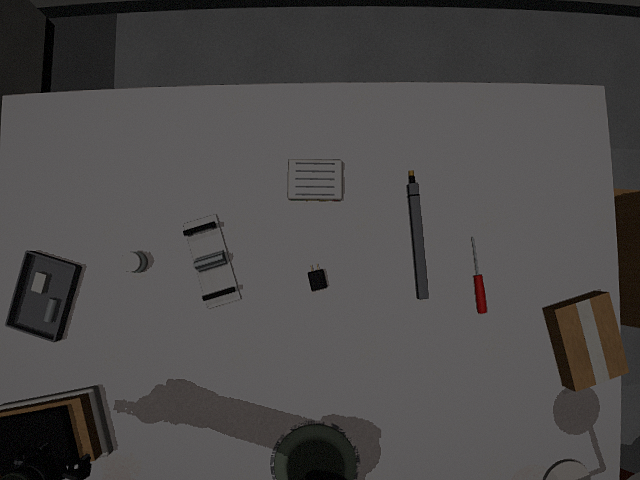

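View pics/side0.png

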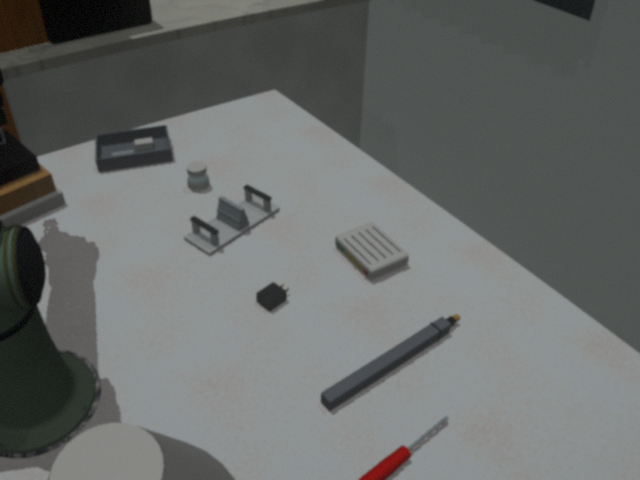

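```bash
cat >> look.py <<'E'
import numpy as np
def undist(f,px):
    K=np.array([[f["fx"],0,f["cx"]],[0,f["fy"],f["cy"]],[0,0,1.]])
    return cv2.undistortPoints(np.array(px,float).reshape(-1,1,2),K,np.array([f["k1"],0,0,0.])).reshape(-1,2)
def w_at(f,px,z):
    n=undist(f,px);T=np.array(f["cam_to_world"]);d=np.c_[n,np.ones(len(n))]@T[:3,:3].T;o=T[:3,3]
    return o+d*((z-o[2])/d[:,2])[:,None]
def proj(f,P):
    T=np.linalg.inv(np.array(f["cam_to_world"]));K=np.array([[f["fx"],0,f["cx"]],[0,f["fy"],f["cy"]],[0,0,1.]])
    return cv2.projectPoints(np.array(P,float).reshape(-1,1,3),cv2.Rodrigues(T[:3,:3])[0],T[:3,3],K,np.array([f["k1"],0,0,0.]))[0].reshape(-1,2)
E
python3 - <<'E'
from look import *
f=grab_frame("top");im=f["img"]
np.save("top0.npy",im)
def crop(r0,r1,c0,c1,k,n,g=2.0):
    a=cv2.resize(im[r0:r1,c0:c1],None,fx=k,fy=k,interpolation=cv2.INTER_CUBIC);cv2.imwrite(n,np.clip(a[:,:,::-1]*g,0,255).astype(np.uint8))
crop(165,305,355,475,4,"pics/ant.png",2); crop(205,315,170,255,5,"pics/std.png",2)
for n,z in(("antenna",.03),("stand",0.01),("blade",0.064)):
    for m in silhouettes("top",n)[:2]:
        ys,xs=np.nonzero(m["mask"]);
        if len(xs)<20: continue
        r=cv2.minAreaRect(np.c_[xs,ys].astype(np.float32));b=cv2.boxPoints(r)
        print(n,round(m["score"],2),len(xs),np.round(b,1).tolist());print(np.round(w_at(f,b,z),3).tolist())
print(w_at(f,[tip_of("top","blade_top")[0]["centre"]],.064))
E
```

```text
antenna 0.8 1591 [[403.29998779296875, 170.6999969482422], [417.0, 169.3000030517578], [430.0, 298.5], [416.20001220703125, 299.8999938964844]]
[[0.756, -0.246, 0.03], [0.759, -0.282, 0.03], [0.426, -0.303, 0.03], [0.424, -0.268, 0.03]]
stand 0.86 3135 [[179.60000610351562, 224.1999969482422], [215.5, 213.3000030517578], [241.3000030517578, 298.3999938964844], [205.39999389648438, 309.29998779296875]]
[[0.632, 0.335, 0.01], [0.658, 0.241, 0.01], [0.438, 0.177, 0.01], [0.412, 0.27, 0.01]]
blade 0.51 457 [[191.6999969482422, 259.1000061035156], [221.6999969482422, 249.10000610351562], [226.6999969482422, 264.1000061035156], [196.6999969482422, 274.1000061035156]]
[[0.54, 0.292, 0.064], [0.563, 0.217, 0.064], [0.526, 0.206, 0.064], [0.503, 0.28, 0.064]]
[[0.54060777 0.25156273 0.064     ]]
```

View pics/ant.png

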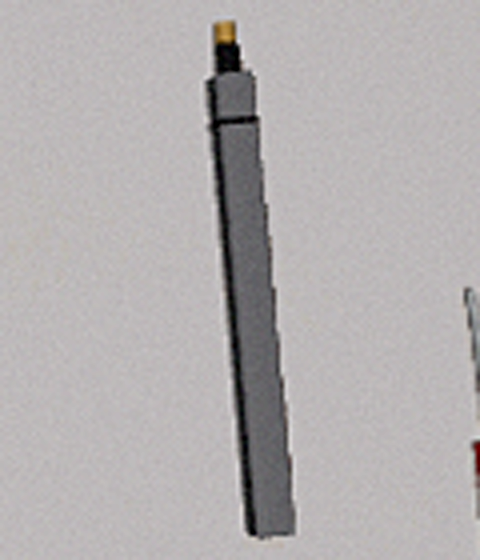

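View pics/std.png

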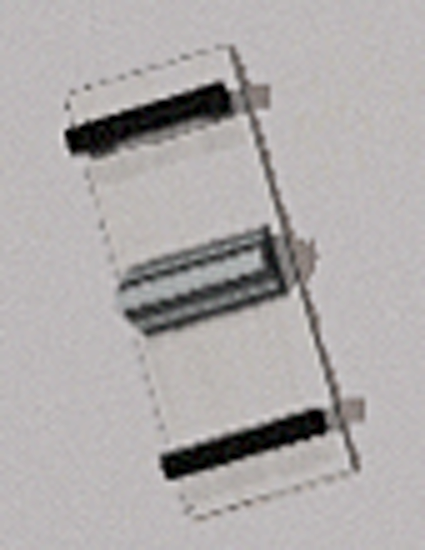

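Run:
```python
from look import *
f=grab_frame("top")
A=np.array([[215,76],[255,72],[295,533],[256,536]])/4+[355,165]-.375
w=w_at(f,A,.03);print(np.round(w,4).tolist(), w.mean(0))
far=w[:2].mean(0);near=w[2:].mean(0);print(np.linalg.norm(far-near),np.linalg.norm(w[0]-w[1]),np.arctan2(*(far-near)[[1,0]]))
S=np.array([[68,95],[232,45],[357,468],[195,518]])/5+[170,205]-.4
w=w_at(f,S,.01);print(np.round(w,4).tolist(), w.mean(0)); d=w[:2].mean(0)-w[2:].mean(0);print(np.linalg.norm(d),np.arctan2(d[1],d[0]));e=w[[0,3]].mean(0)-w[[1,2]].mean(0);print(np.linalg.norm(e),np.arctan2(-e[0],e[1]))
# overlay model
im=f["img"].copy()
def draw(c,yaw,pts,im,f,col):
    R=np.array([[np.cos(yaw),-np.sin(yaw),0],[np.sin(yaw),np.cos(yaw),0],[0,0,1]])
    p=proj(f,np.array(pts)@R.T+[c[0],c[1],0]);return p
np.save("tmp.npy",w)
B=np.array([[66,140],[228,97],[325,420],[165,465]])/5+[170,205]-.4 # bar centres ends
w=w_at(f,B,.052);print("bars",np.round(w,4).tolist(),w.mean(0));d=w[:2].mean(0)-w[2:].mean(0);print(np.linalg.norm(d),np.arctan2(d[1],d[0]))
for n,z in(("router",0),("adapter",0),("driver",0),("jar",0)):
    print(n,w_at(f,[tip_of("top",n)[0]["centre"]],z))
```

```text
[[0.7221, -0.2581, 0.03], [0.7243, -0.2844, 0.03], [0.428, -0.2995, 0.03], [0.4269, -0.2742, 0.03]] [ 0.57531085 -0.27903129  0.03      ]
0.29620041739758385 0.026366503847439878 0.052519484471856774
[[0.6331, 0.3253, 0.01], [0.6571, 0.2397, 0.01], [0.4383, 0.1783, 0.01], [0.4143, 0.262, 0.01]] [0.53571193 0.25133407 0.01      ]
0.2275313851408251 0.27743743242571206
0.0880189876768596 0.2758703426443954
bars [[0.6068, 0.3165, 0.052], [0.6265, 0.2348, 0.052], [0.4649, 0.1887, 0.052], [0.4442, 0.2687, 0.052]] [0.53559538 0.25216677 0.052     ]
0.16875854550933136 0.28215835359494695
router [[ 0.73905695 -0.01857693  0.        ]]
adapter [[ 0.48246337 -0.01632443  0.        ]]
driver [[ 0.47911684 -0.44264832  0.        ]]
jar [[0.53385288 0.44141249 0.        ]]
```

```bash
cat >> look.py <<'E'
from scipy.spatial.transform import Rotation as Ro
def ori(yaw,tilt=0.,flip=False):
    c,s=np.cos(yaw),np.sin(yaw);k=-1 if flip else 1
    M=np.array([[-s*k,c*k,0],[c*k,s*k,0],[0,0,-1]]).T  # columns x,y,z
    R=Ro.from_rotvec(tilt*np.array([-s,c,0]))*Ro.from_matrix(M)
    return R.as_rotvec()
def wrench(n=20,dt=0.02):
    F=[];Tq=[]
    for _ in range(n):
        s=get_state();F.append(s["contact_force"]);Tq.append(s["wrist_torque"]);sleep(dt)
    return np.mean(F,0),np.mean(Tq,0),np.std(F,0),np.std(Tq,0)
E
python3 - <<'E'
from look import *
c=[.575,-.279];y=.0525
for fl in(False,True):print(ik([*c,.005],ori(y,0,fl)),ik([.536,.252,.069],ori(.279,0,fl)))
o=ori(y)
try:
    q=ik([*c,.12],o); fl=False
    if q is None or abs(q[5])>2.5: o=ori(y,0,True)
    movep([*c,.12],o)
except Exception as e: print(e)
s=get_state();print(s["clock"],s["position"],s["q"])
sleep(.3);w=wrench();print(w);np.save("w0.npy",np.array(w));print(get_state()["clock"])
E
```

```text
[-0.56716733  0.70342172 -0.19558243  0.67179218  0.         -0.61966733] [ 0.31489631  0.55268159 -0.2866288   0.73148594  0.          0.03589631]
[-0.56716733  0.70342172 -0.19558243  0.67179218  0.          2.52192532] [ 0.31489631  0.55268159 -0.2866288   0.73148594  0.         -3.10569635]
5.175 [ 0.57535279 -0.27819873  0.12013168] [-5.65877031e-01  5.74630352e-01 -9.52914736e-02  9.00787101e-01
  1.52490838e-04 -6.19610910e-01]
(array([0.22279062, 0.07146767, 0.12318046]), array([-0.00829091,  0.00559521, -0.00299019]), array([0.64818129, 0.53863215, 0.59836888]), array([0.03190988, 0.02896897, 0.02022671]))
5.8083
```

Run:
```python
from look import *
c=[.575,-.279]
r=move_l([*c,.005],0.12,until_force=10);print(r,get_state()["position"])
f=shot("side","g1")
grab(60);s=get_state();print(s["clock"],s["finger_gap"],s["position"])
move_l([*c,.16],0.12)
sleep(.3)
w=wrench(60,.02);np.save("w1.npy",np.array(w));print(w,get_state()["clock"])
w0=np.load("w0.npy");dF=w[0]-w0[0];dT=w[1]-w0[1];print(dF,dT)
u=np.array([np.cos(.0525),np.sin(.0525),0]);v=np.array([-u[1],u[0],0])
# T = r x F, F=-W z : for r=a u : T = a*W*(... ) => -> along v: a*W
print("a=",dT@v/2.65, "weight",-dF[2], "other",dT@u)
shot("side","g2");shot("top","g3")
```

```text
False [ 0.57565442 -0.2793879   0.00582144]
7.5417 0.2942187381985523 [ 0.57526262 -0.27908204  0.00539726]
(array([ 0.05363465,  0.11017163, -2.43960932]), array([-0.00714663,  0.07878396, -0.00039361]), array([0.50524361, 0.39897562, 0.43756788]), array([0.02667112, 0.02912313, 0.02811253])) 10.2833
[-0.16915597  0.03870396 -2.56278978] [0.00114428 0.07318875 0.00259658]
a= 0.027557682761042337 weight 2.5627897817900536 other 0.004983348509749873
```

View pics/g2.png

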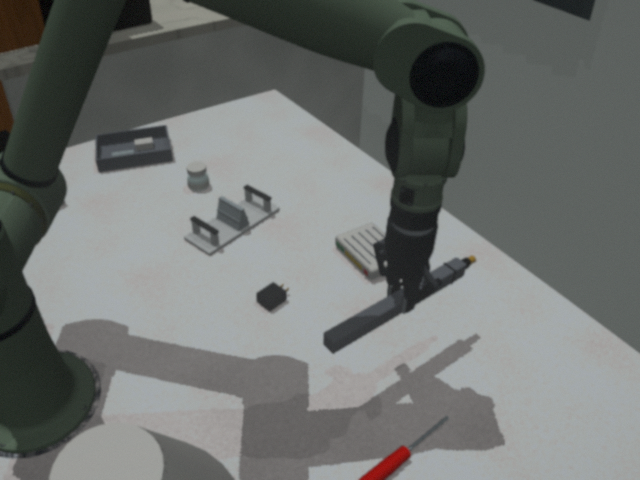

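View pics/g3.png

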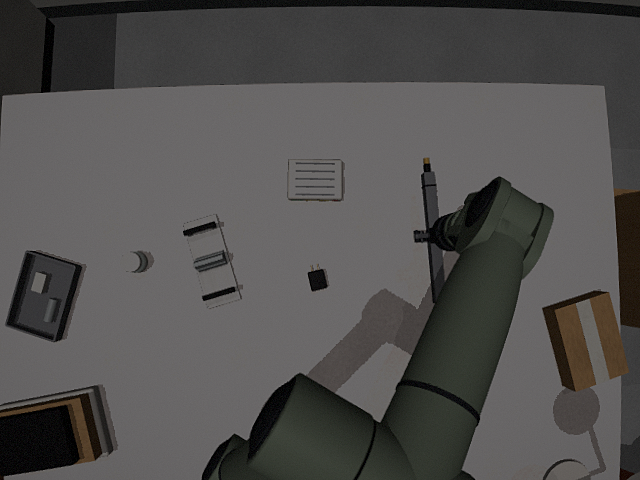

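```bash
cat >> look.py <<'E'
SY=.279; US=np.array([np.cos(SY),np.sin(SY)]); VS=np.array([-US[1],US[0]]); BC=np.array([.5365,.252])
E
python3 - <<'E'
from look import *
p=BC-.029*US
movep([*p,.16],ori(SY));sleep(.3)
w=wrench(80,.02);print(w[0],w[1]);u=np.r_[US,0];v=np.r_[VS,0]
print("a",w[1]@v/2.6,"W",w[0][2],w[1]@u, get_state()["clock"],get_state()["position"])
shot("side","h1");f=shot("top","h2")
np.save("w2.npy",np.array(w))
E
```

```text
[-0.05888056  0.00647575 -2.45179843] [-0.02772302  0.07818548 -0.000659  ]
a 0.03184496652426181 W -2.4517984286633068 -0.0051191616589978325 13.925 [0.50862858 0.24402216 0.16001768]
```

View pics/h1.png

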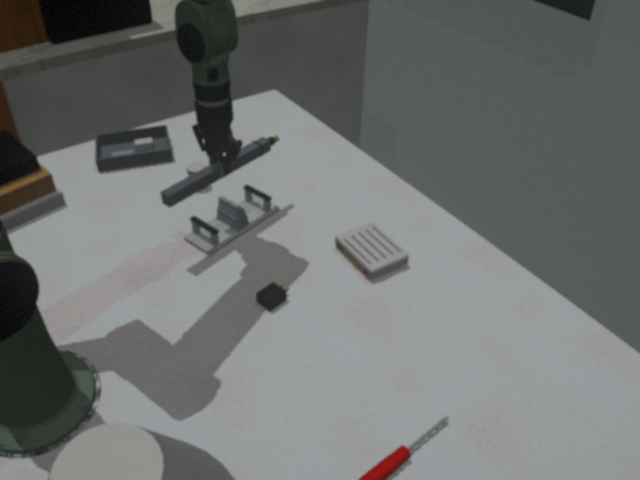

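View pics/h2.png

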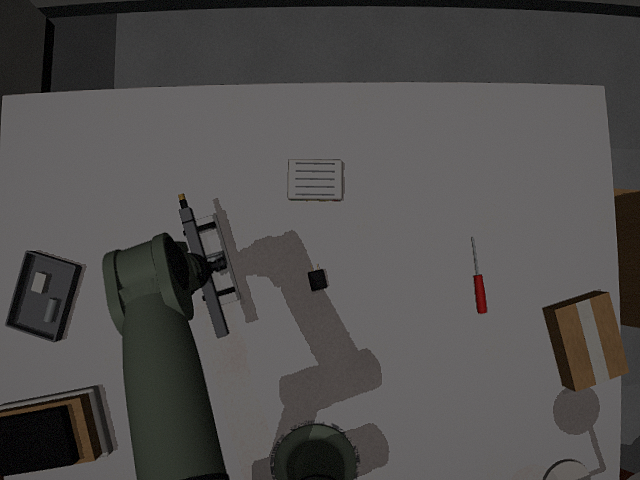

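Run:
```python
from look import *
p=BC-.031*US
move_l([*p,.085],.08);sleep(.2)
b=wrench(15,.02)[0];print(b)
r=move_l([*p,.064],.008,until_force=2.0);s=get_state();print(r,s["position"],s["contact_force"],s["clock"])
sleep(.2);w=wrench(15,.02);print(w[0],w[1]);shot("side","p1");print(get_state()["clock"])
```

```text
[-0.08252409 -0.23668503 -2.64600532]
True [0.50662801 0.24347082 0.06929794] [0.35952195 0.83446736 5.71098389] 17.3333
[-0.41942696 -0.21560732  6.12336515] [ 0.02463638 -0.07942729 -0.00479071]
17.8333
```

View pics/p1.png

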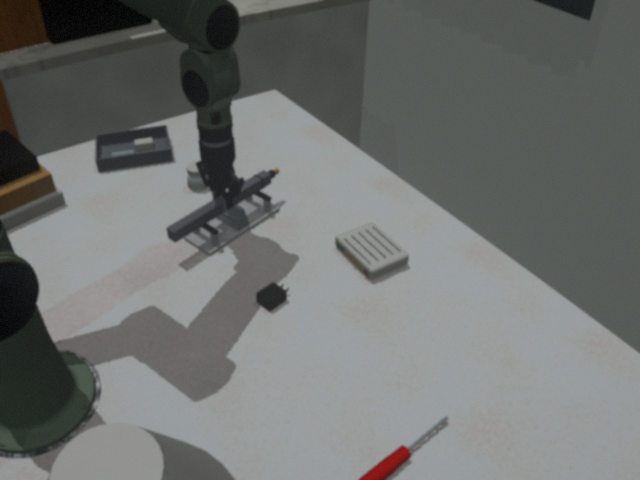

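Run:
```python
from look import *
s=get_state();x,y,z=s["position"];p=BC-.031*US
v=np.r_[VS,0];u=np.r_[US,0]
for k in range(4):
    z+= .0004
    move_l([x,y,z],.01);sleep(.1);w=wrench(20,.02)
    print(round(z,4),np.round(w[0],2),"Fu",round(w[0]@u,2),"Tv",round(w[1]@v,4),"Tu",round(w[1]@u,4),get_state()["position"])
    if w[0][2]<0.5:break
print(get_state()["clock"])
```

```text
0.0697 [-0.23 -0.1  -0.65] Fu -0.24 Tv 0.0688 Tu -0.003 [0.50642559 0.24336634 0.06952045]
18.625
```

Run:
```python
from look import *
p=BC-.0345*US
s=get_state();move_l([*s["position"][:2],.074],.03);move_l([*p,.074],.03);move_l([*p,.0705],.02);sleep(.1)
v=np.r_[VS,0]
z=.0705
while z>.0688:
    w=wrench(12,.02);print(round(z,4),np.round(w[0],2),"Tv",round(w[1]@v,4))
    if w[0][2]>-1.3:break
    z-=.0003;move_l([*p,z],.01)
shot("side","q1");
let_go();sleep(.3)
s=get_state();print(s["position"],s["clock"],s["finger_gap"])
move_l([*p,.12],.08)
shot("side","q2")
print(get_state()["clock"])
```

```text
0.0705 [ 0.22  0.19 -2.48] Tv 0.0803
0.0702 [-0.04  0.14 -2.71] Tv 0.09
0.0699 [ 0.21  0.11 -2.64] Tv 0.0969
0.0696 [-0.12 -0.14 -2.41] Tv 0.0785
0.0693 [-1.2  -0.34  0.68] Tv 0.2476
[0.50334007 0.24252826 0.06931077] 22.5667 1.0023251389857237
23.4
```

View pics/q2.png

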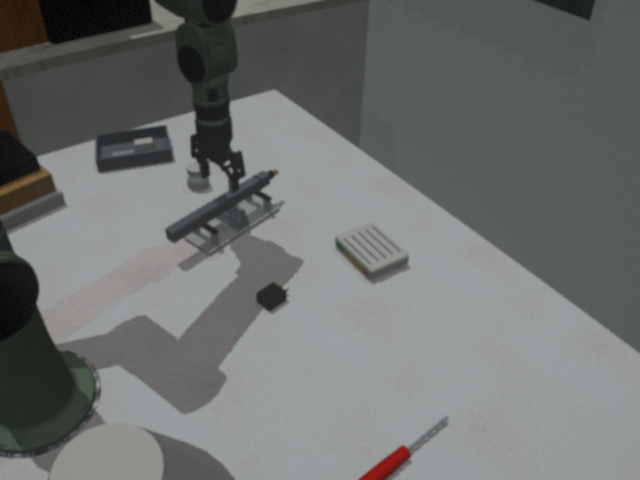

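Run:
```python
from look import *
s=get_state();p=s["position"]
move_l([p[0],p[1],.2],.15)
movep([.40,.0,.25],ori(.0))
sleep(.2)
f=shot("side","r1");t=shot("top","r2")
a=cv2.resize(f["img"][140:280,140:310],None,fx=4,fy=4,interpolation=cv2.INTER_CUBIC)[:,:,::-1];cv2.imwrite("pics/r1z.png",np.clip(a*1.3,0,255).astype(np.uint8))
a=cv2.resize(t["img"][175:335,150:280],None,fx=3.7,fy=3.7,interpolation=cv2.INTER_CUBIC)[:,:,::-1];cv2.imwrite("pics/r2z.png",np.clip(a*2.,0,255).astype(np.uint8))
print(get_state()["clock"])
```

```text
25.425
```

View pics/r1z.png

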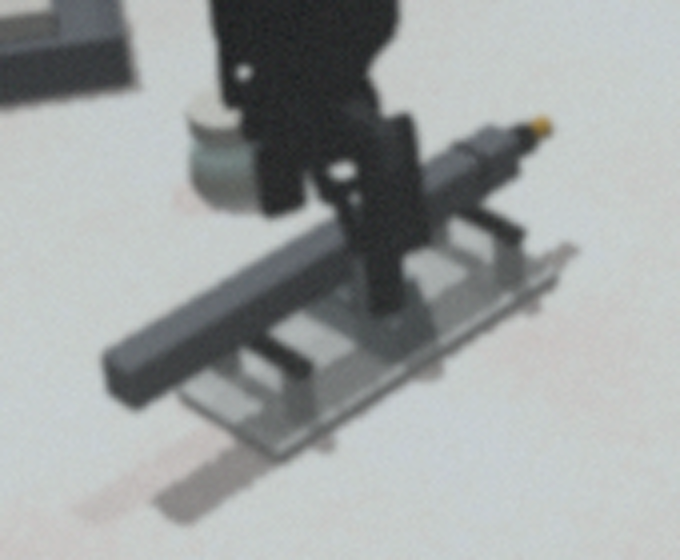

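View pics/r2z.png

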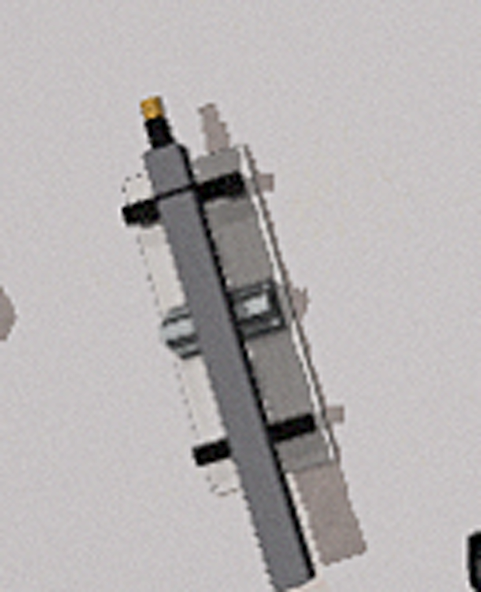

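```bash
cat >> look.py <<'E'
def box(c,yaw,tilt,zc=.064,pv=0.):
    # c: world xy of antenna mid; tilt about blade axis: + = +x end down; pv: blade pos along antenna x from mid
    R=Ro.from_euler('z',yaw)*Ro.from_euler('y',tilt)
    P=np.array([[x-pv,y,z] for x in(-.15,.15) for y in(-.013,.013) for z in(0,.03)])
    u=np.array([np.cos(yaw),np.sin(yaw)])
    return R.apply(P)+np.r_[np.array(c)+pv*u,zc]
ED=[(0,1),(2,3),(4,5),(6,7),(0,2),(1,3),(4,6),(5,7),(0,4),(1,5),(2,6),(3,7)]
def overlay(f,im,B,col,k,o):
    p=(proj(f,B)-o+.5)*k-.5
    for a,b in ED: cv2.line(im,tuple(int(round(t)) for t in p[a]),tuple(int(round(t)) for t in p[b]),col,1)
E
python3 - <<'E'
from look import *
for cam,(r0,r1,c0,c1),k,n in(("side",(140,280,140,310),4,"r1"),("top",(175,335,150,280),3.7,"r2")):
    f=grab_frame(cam)
    a=cv2.resize(f["img"][r0:r1,c0:c1],None,fx=k,fy=k,interpolation=cv2.INTER_CUBIC)
    a=np.clip(a*1.5,0,255).astype(np.uint8)
    ims=[]
    for t,col in((-.14,(255,0,0)),(0,(0,255,0)),(.14,(0,0,255))):
        overlay(f,a,box(BC-.0345*US,SY,t,pv=.0345),col,k,np.array([c0,r0]))
    cv2.imwrite(f"pics/{n}o.png",a[:,:,::-1])
E
```

```text
(no output)
```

View pics/r1o.png

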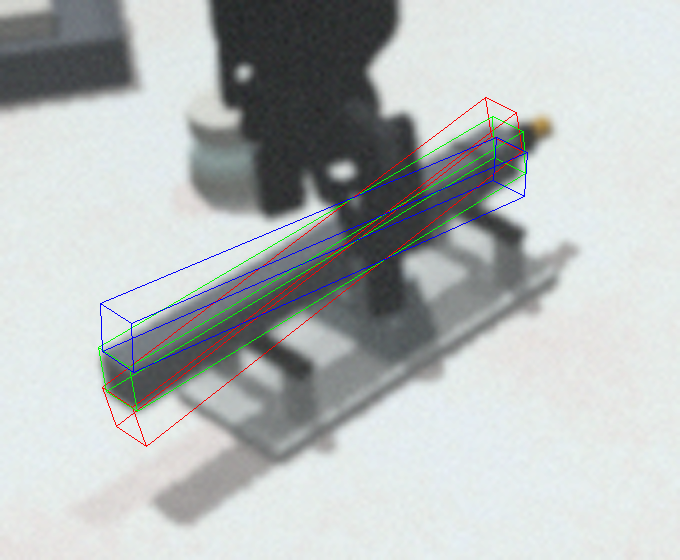

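View pics/r2o.png

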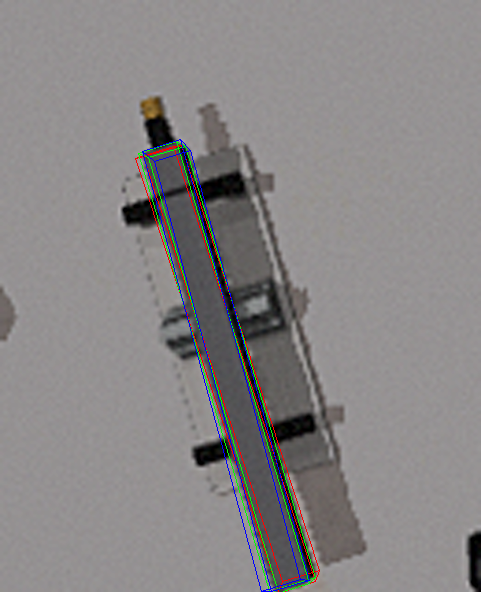

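Run:
```python
from look import *
movep([.42,-.25,.25],ori(-.4));sleep(.5)
f=shot("side","s1");t=shot("top","s2")
for cam,g,(r0,r1,c0,c1),k,n in(("side",f,(140,280,140,310),4,"s1"),("top",t,(185,345,150,280),3.7,"s2")):
    a=cv2.resize(g["img"][r0:r1,c0:c1],None,fx=k,fy=k,interpolation=cv2.INTER_CUBIC)
    cv2.imwrite(f"pics/{n}z.png",np.clip(a*(1.3 if cam=="side" else 2),0,255).astype(np.uint8)[:,:,::-1])
# yaw from mask: fit line of mask rows
m=silhouettes("top","antenna")[0];ys,xs=np.nonzero(m["mask"]);print(m["score"],len(xs))
pr=np.c_[xs,ys];w=w_at(t,pr,.085)[:,:2];c=w.mean(0);U=np.linalg.svd(w-c,full_matrices=False)[2][0];U*=np.sign(U[0]);print("mask yaw",np.arctan2(U[1],U[0]),c)
print(get_state()["clock"])
```

```text
0.63 1492
mask yaw 0.28107356299766045 [0.51159565 0.24181102]
27.1583
```

View pics/s1z.png

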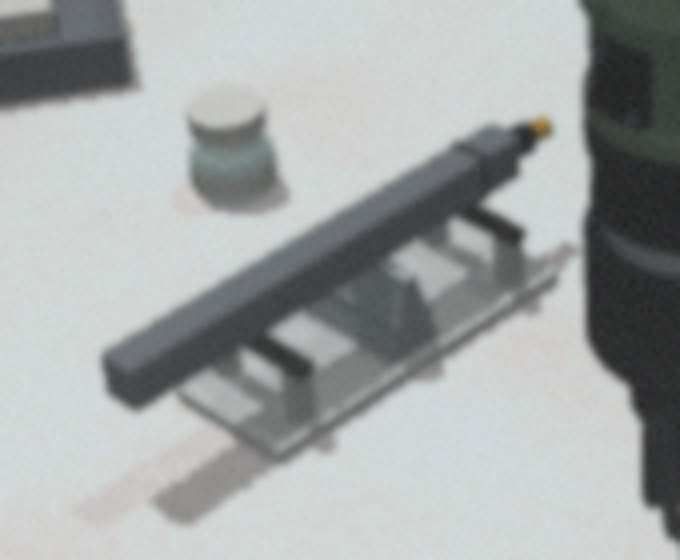

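View pics/s2z.png

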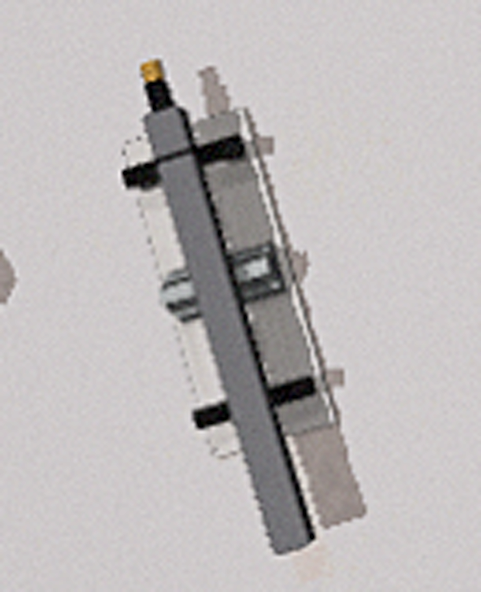

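Run:
```python
from look import *
for cam in("top","side"):
    f=grab_frame(cam);a=cv2.imread(f"pics/{cam[0]=='t' and 's2' or 's1'}.png")[:,:,::-1];print(cam,np.abs(f["img"][175:345,150:250].astype(int)-a[175:345,150:250]).max())
    print([(n,np.round(tip_of(cam,n)[0]["centre"]).tolist()) for n in("router","jar","driver") if tip_of(cam,n)])
sign_off();print(get_state()["clock"])
```

```text
top 22
[('router', [318.0, 183.0]), ('jar', [140.0, 262.0]), ('driver', [478.0, 275.0])]
side 8
[('router', [365.0, 257.0]), ('jar', [198.0, 183.0]), ('driver', [405.0, 457.0])]
the job is handed in; nothing more can be done
the job is handed in; nothing more can be done
```

The antenna is balanced level across the blade, clear of both catch bars, and I handed the job in at about 27.5 s on the robot's clock. The gripper was well away from it.

- **Finding the balance point:** I lifted the antenna at mid-length. The wrist torque put its centre of mass about 31–33 mm toward the connector end. I set it on the blade there, then lifted it slightly, shifted it 3.5 mm and lowered it again before letting go.
- **Level and steady:** In both cameras it matched the level model and not the tipped ones. It had not moved between two side views about 1.7 s apart.
- **Square to the blade:** Its measured angle was 0.281 rad, against 0.276–0.282 rad for the stand.
- **Other objects:** The router, jar and screwdriver were found within about 5 pixels of where they started. I did not locate the adapter again in the last check, but it looked unmoved in the earlier pictures and nothing passed close to it.

**Checks that disagreed or fell short:**
- **First touch:** It peaked at about 8.6 N on the blade, more than the 2 N I was aiming for. I eased it off at once, and the final touch was about 3 N.
- **Contact torque:** Read while touching the blade, it suggested a different contact point, probably because sideways force distorted it. The 3.5 mm shift was a compromise between the two estimates, so I don't know how close the centre of mass is to the blade's edge.

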